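# Hang the matching spare holder on the suction pump's rail

## Task

The suction pump needs a new holder on its rail. Find in the bins the spare of the same shape as the worn sample standing on the blue mat, hook it over the pump's rail so that it hangs fully home, and have it hanging right up against the rail's end stop, let go and at rest. Leave the other spares, the worn holders and the jar, meter and screwdriver where they are.

Things in the scene. Friction and masses are not known exactly. Their poses are not given: they have to be found in the camera images.
- new_ring: Spare holder, bare aluminium, about 320 g, with a closed flat ring (84 mm outside, 64 mm inside, 10 mm thick, centre x -0.068); upright in any of the bins, carrier towards the robot. Origin on its underside. x from carrier (-x) to hook (+x), z up. 160 long, 90 wide, 62 mm high. Clamp block to grip: 40 mm wide (y), x -0.028 to 0.022, z 0 to 0.060.
- ring_jaw (a point): On new_ring at (0.03575, 0, 0.056): middle of the underside of the hook's 6 mm thick bridge, mid-slot. Jaw 90 mm wide (y): front plate x 0.022 to 0.030, z 0.010 to 0.060; slot 11.5 mm wide; behind it a lip, x 0.0415 to 0.0465, down to z 0.043, its lower part flared back so the slot's mouth is about 16 mm wide and the hook ends at x 0.050.
- new_fork: Spare holder, bare aluminium, about 320 g, with an open fork (two prongs 14 mm wide, 10 mm thick, 62 mm between centres, to x -0.110, tips turned up to z 0.018); upright in any of the bins, carrier towards the robot. Origin on its underside. x from carrier (-x) to hook (+x), z up. Block, jaw, origin and axes as new_ring.
- fork_jaw (a point): On new_fork at (0.03575, 0, 0.056): middle of the underside of the hook's 6 mm thick bridge, mid-slot. Jaw as on new_ring.
- new_shelf: Spare holder, bare aluminium, about 320 g, with a solid shelf (82 x 84 mm, 6 mm thick, rim to z 0.018, to x -0.110); upright in any of the bins, carrier towards the robot. Origin on its underside. x from carrier (-x) to hook (+x), z up. Block, jaw, origin and axes as new_ring.
- shelf_jaw (a point): On new_shelf at (0.03575, 0, 0.056): middle of the underside of the hook's 6 mm thick bridge, mid-slot. Jaw as on new_ring.
- old_ring: Worn holder, shape, size and frame of new_ring. One of the three worn holders (it varies) stands on the blue mat: that one is the sample. The other two stand in the grey crate behind the bins and do not belong to this job.
- old_fork: Worn holder, shape, size and frame of new_fork. One of the three worn holders (it varies) stands on the blue mat: that one is the sample. The other two stand in the grey crate behind the bins and do not belong to this job.
- old_shelf: Worn holder, shape, size and frame of new_shelf. One of the three worn holders (it varies) stands on the blue mat: that one is the sample. The other two stand in the grey crate behind the bins and do not belong to this job.
- mat_centre (a point): Centre of the top of the blue mat, 240 x 180 x 5 mm, on the bench to the left of the bins. The sample's origin lies within 70 mm of it, those of the other worn holders more than 150 mm away.
- bins: Three grey bins in one fixed row, each 210 (x) by 134 mm (y) outside, walls 5 mm thick, 36 mm high, floor 5 mm thick; centres at y 0.138, 0 and -0.138. Origin: centre of the underside, at bench height; x points away from the robot.
- pump: White suction pump fixed on the bench, right. Origin: centre of underside, bench height; -x its front (towards the bins' side), y along the rail to the end stop, away from the robot. Housing x +-0.100, y +-0.16, to z 0.235; above it the grey head to z 0.310 overhangs to x -0.140 (knob to -0.150), y +-0.165; handle to z 0.35. So the rail cannot be reached straight from above: lean away from the pump.
- rail_mid (a point): On the pump at (-0.129, 0, 0.140): middle of the top of the steel rail on its front. Rail 25 mm high, 10 mm thick (x -0.134 to -0.124), y -0.140 to 0.130, 24 mm clear of the housing save two low stand-offs below z 0.125. A holder hangs with its axes along the pump's, bridge on the rail, plate in front, lip behind; let go, it sags up to 4 degrees.
- rail_end (a point): On the pump at (-0.129, 0.130, 0.140): rail's top, mid-thickness, where it meets the black end stop (14 mm wide, x -0.143 to -0.119, z 0.110 to 0.152). A holder home against the stop has its jaw point 45 mm from here (-y). A hooked holder slides freely along the rail (friction only).
- jar: Pale, plain suction jar with white lid, 84 mm across, 120 mm high, loose bystander; origin at the centre of its underside.
- meter: Black multimeter, 80 x 155 x 38 mm, lying loose, a bystander; origin at the centre of its underside.
- screwdriver: Screwdriver, 190 mm long, lying loose, a bystander; origin on its underside, x towards the tip.
Things that resemble listed ones, but are neither listed nor needed, are in the scene too. Leave any turquoise look-alike of the new_fork alone. Leave any red look-alike of the new_ring alone.

How it is judged:
By the outcome, as a careful person would: the job done as asked, in the order asked, and still so for the second after the job is handed in, with the robot touching nothing.
It also fails if it takes over 42 s, if anything falls off the work surface, if the arm or the gripper's body presses on something with over 40 N, if the wrist force passes 120 N, or if a joint passes its speed limit or range.

## Robot

A 7-joint arm with a two-finger parallel gripper is mounted at the origin on the work surface. World frame = base frame: x ahead of the robot, y to its left, z up, the work surface at z = 0. Lengths are in m, angles in rad, forces in N, time in s.
With the tool pointing down it reaches from about 0.4 to 0.875 m from the base axis. Payload 19.3 kg.
Tool frame: the origin (TCP) lies at the very end of the fingers, on their centre line; the grasp point (between the pads) lies 19 mm behind it; z points along the fingers, y is the line along which they close (so a half turn about z gives the same grasp; the last joint's range is limited). The gripper opens to 85 mm and grips with 20 to 120 N. Pads are 22 mm wide; open, the fingers measure 114 mm over their backs; the gripper's body (76 mm by 85 mm) begins 54 mm behind the grasp point. The pads swing forward as they close: fully open they stand 13 mm farther back than shut.
Start: joints at [1.206, 0.521, -0.036, 1.599, 0.021, 1.021, -0.113], TCP at [0.182, -0.598, 0.231] pointing down, gripper open.
Joint ranges: [-2.91, 2.91], [-0.3, 2.13], [-1.5, 1.42], [0.17, 2.43], [-1.26, 4.41], [0.16, 1.93], [-2.52, 2.52]. Speed limits (rad/s): [1.89, 1.89, 2.39, 2.39, 3.01, 3.01, 3.01].

## Interface

Orientations are given as [roll, pitch, yaw] about the fixed x, y, z axes, in that order (R = Rz(yaw) Ry(pitch) Rx(roll)).
In Python, from workcell import bot gives the robot as it stands.
- The arm moves only by the tool jog_arm, never from a script. Its argument "motion" is a list of rows, each a list of 5 numbers: the shift along the tool's x, y, z scaled (see below), then the turn about the tool's z scaled (see below), then the opening, from 0 (shut) to 1 (fully open). A call has 1 to 12 rows; each row shifts and turns the commanded pose from where the row before left it, along the tool's axes as they then stand; what a row does not reach is not made up. The controller multiplies each number of a shift by 30 mm and each number of a turn by 0.08 rad. A row lasts 1/10 s, in which the tool goes at most 50 mm and 8.59 degrees, less where a joint would pass 70% of its speed; a pose out of reach is approached as far as the arm can. A call with a number of a shift or a turn outside -1 to 1 is refused whole. A call with a gripper value outside its range is refused whole. The fingers move at their own pace and stop on an object; "newtons" is the grip in N (left out, the last holds). Time passes only in rows, so rows that do not move let the fingers close. It gives the time, the measured TCP pose, the force, the opening and the grip force at its end, in the units of the state.
- bot.observe(): the state, without advancing time (a new reading comes with each control period).
- bot.grab_frame(name): name is "scene" or "top"; returns a dict with "pixels" (480x640x3 uint8, red, green, blue), "fovy" (degrees; the focal length in pixels is half the picture's height over the tangent of half this angle, whatever the lens; pixels are square), "cx", "cy" (the principal point, pixels), "rvec" (rotation vector, rad) and "tvec" (3), from world to camera coordinates, as OpenCV has them. Camera axes: x right, y down, z forward; pixel columns grow to the right and rows downward; lengths in m; the calibration is good to about 2 mm. A picture is of the moment at which its call begins. There is no depth.
- bot.job_done(): hands the job in; it is judged then, once.
The state is a dict: "clock": time; "qpos": joint angles; "qd": joint speeds; "joint_efforts": joint torques, N m; "position": TCP position; "tool_rot": TCP orientation; "force": force on the tool from outside, world axes, zero at the start; "moment": the same for the moment, N m; "grip_width": finger opening in m; "finger_force": force on a finger pad.
Only numpy, scipy, OpenCV 4.12 (cv2) and the standard library are available. Lean on these libraries where they do the work, as an engineer would, in place of code of your own. Each camera call takes 0.05 s, during which the arm holds its last target. There are 200 camera calls.

## Working session

There is one attempt and no reset: what is moved stays moved. The work goes in short steps, Python scripts to look and compute and a tool call to move; the robot and the scene stay as the last step left them, time stands still between calls to the robot, and variables do not carry over. Pictures are saved under pics/ and viewed, at most 10 in all, crops included, and the job is handed in when it is done.

Besides the shell and the picture viewer there is one more tool, called after "Emit:" by a JSON object that holds its "name" and its "arguments". jog_arm: Moves the arm, as the interface text tells. Shifts and turns lie within -1 to 1; 1 stands for 30 mm of shift or 0.08 rad of turn. Its arguments: {"type":"object","properties":{"motion":{"type":"array","items":{"type":"array","items":{"type":"number"}}},"newtons":{"type":"number"}},"required":["motion"]}

```bash
mkdir -p pics
python3 - <<'E'
from workcell import bot
import cv2,pickle
o=bot.observe();print({k:o[k] for k in('clock','position','tool_rot','grip_width')})
for n in('scene','top'):
    f=bot.grab_frame(n);pickle.dump(f,open(n+'.pkl','wb'));cv2.imwrite(f'pics/{n}0.png',f['pixels'][:,:,::-1]);print(n,f['fovy'],f['cx'],f['cy'],f['rvec'],f['tvec'])
E
```

```text
{'clock': 0.0, 'position': array([ 0.18145192, -0.5977468 ,  0.23073171]), 'tool_rot': array([-3.14050013e+00,  7.82010300e-05,  2.94762660e-01]), 'grip_width': 0.08543867630627673}
scene 56.83882354921382 320.0120088278928 238.2881732554919 [ 1.36893203  2.45723712 -0.64798212] [ 0.19167815 -0.40188643  1.57245965]
top 46.347140423774775 316.715917596869 229.15903341217404 [ 2.1464557  -2.14093309  0.12233181] [0.10951513 0.51436348 1.49860599]
```

View pics/scene0.png

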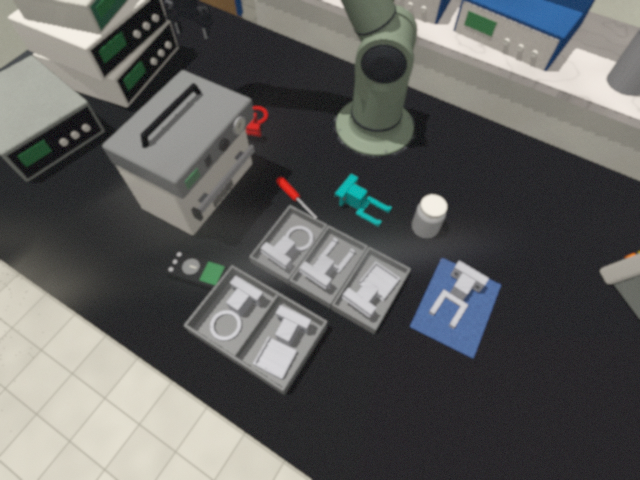

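View pics/top0.png

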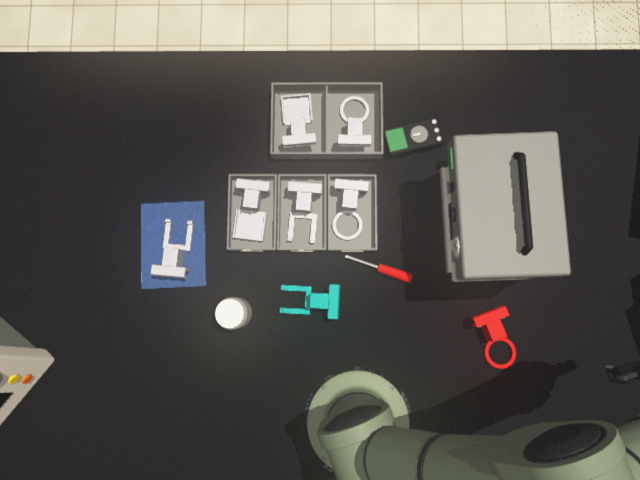

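The sample on the mat at top (175,248) is a fork. There are three candidates. The new_fork is the bare fork in the middle bin at top (303,205). The turquoise look-alike is at (315,300), and the worn ring and shelf are in the crate at (297,120) and (354,120). The middle-bin fork fits, so I'll confirm it in a crop.

Run:
```python
import pickle,cv2,numpy as np
P={n:pickle.load(open(n+'.pkl','rb'))['pixels'][:,:,::-1] for n in('scene','top')}
def c(n,x,y,w,h,s):return cv2.resize(P[n][y:y+h,x:x+w],None,fx=s,fy=s,interpolation=cv2.INTER_CUBIC)
a=np.hstack([c('top',225,170,160,85,2.5),c('scene',245,200,160,85,2.5)])
b=np.hstack([c('scene',100,65,160,175,2.2857),c('top',430,120,160,175,2.2857)])
b=cv2.resize(b,(800,int(b.shape[0]*800/b.shape[1])))[:387]
im=np.vstack([a,b]);print(a.shape,b.shape);cv2.imwrite('pics/m1.png',im)
```

```text
(212, 800, 3) (387, 800, 3)
```

View pics/m1.png

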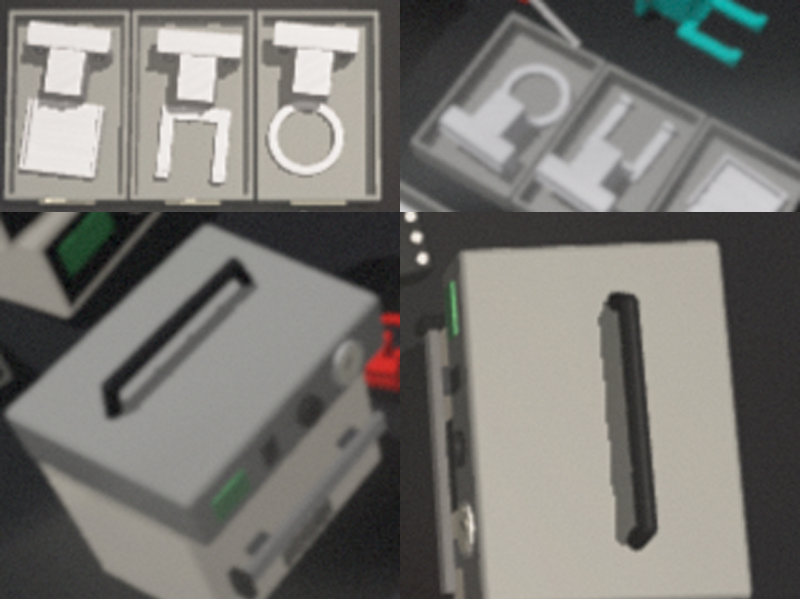

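The crop confirms it. The middle bin holds the bare open fork, with its block at crop (197,78), and the pump's rail and end stop are visible in both views. Next I'll fit the poses.

```bash
cat > h.py <<'E'
import pickle,cv2,numpy as np
from scipy.optimize import least_squares
def cam(f):
    fl=240/np.tan(np.radians(f['fovy']/2));K=np.array([[fl,0,f['cx']],[0,fl,f['cy']],[0,0,1]])
    return K,np.array(f['rvec'],float),np.array(f['tvec'],float)
C={n:cam(pickle.load(open('%s.pkl'%n,'rb'))) for n in('scene','top')}
def proj(n,p):
    K,r,t=C[n];return cv2.projectPoints(np.array(p,float).reshape(-1,1,3),r,t,K,None)[0][:,0]
def place(q,p,z=0):
    c,s=np.cos(q[2]),np.sin(q[2]);p=np.array(p,float)
    return np.c_[q[0]+c*p[:,0]-s*p[:,1],q[1]+s*p[:,0]+c*p[:,1],p[:,2]+z]
def fit(obs,q0,z=0):  # obs: list (cam, model pt, pixel)
    def res(q):
        return np.concatenate([(proj(n,place(q,[p],z))[0]-u) for n,p,u in obs])
    s=least_squares(res,q0,loss='soft_l1');return s.x,res(s.x).reshape(-1,2).round(1)
E
python3 - <<'E'
from h import *
T=lambda x,y:np.array([x/2.5+225,y/2.5+170])
obs=[('top',p,T(*u)) for p,u in [((.0465,.045,.062),(159,25)),((.0465,-.045,.062),(243,31)),((.022,-.045,.06),(240,58)),((.022,.045,.06),(157,52)),((-.028,.02,.06),(178,99)),((-.028,-.02,.06),(213,103)),((-.11,.038,.014),(157,181)),((-.11,-.038,.014),(225,184))]]
q,r=fit(obs,[.6,0,0],.005);print('fork',q,'\n',r.tolist())
S=lambda x,y:np.array([x/2.5+100,(y-212)/2.5+65]);V=lambda x,y:np.array([(x-400)/2.5+430,(y-212)/2.5+120])
obs=[('scene',(.1,.165,.31),S(5,412)),('scene',(.1,-.165,.31),S(207,223)),('scene',(-.14,-.165,.31),S(379,298)),
('top',(-.14,.165,.31),V(462,253)),('top',(.1,.165,.31),V(718,241)),('top',(.1,-.165,.31),np.array([570,274])),('scene',(-.134,-.14,.14),S(386,416)),('top',(-.134,.13,.14),V(428,332))]
q,r=fit(obs,[.6,-.45,-1.57]);print('pump',q,'\n',r.tolist())
obs=[('top',(-.105,.206,.036),T(4,11)),('top',(-.105+.21,.206,.036),T(4,11))][:1]
L=place(q,[(-.134,y,.14) for y in(-.14,0,.13)]);print(L.round(4).tolist(),proj('top',L),proj('scene',L))
# detect rail edges in top image along rows
g=cv2.cvtColor(pickle.load(open('top.pkl','rb'))['pixels'],cv2.COLOR_RGB2GRAY)
for row in(180,200,220,240,260):print(row,g[row,436:456].tolist())
E
```

```text
fork [ 0.58974225  0.14518839 -0.0718172 ] 
 [[0.1, 1.8], [-0.4, 1.7], [0.1, -0.1], [0.2, -0.0], [-0.5, 0.0], [0.3, -0.5], [-0.0, -1.2], [0.2, -0.4]]
pump [ 0.53722683 -0.34710054 -1.53782107] 
 [[-1.5, -1.0], [0.3, -2.1], [1.7, -2.0], [-3.1, -2.7], [0.2, -1.4], [0.3, 1.4], [-0.3, -1.4], [-0.9, -1.3]]
[[0.3929, -0.2178, 0.14], [0.5328, -0.2132, 0.14], [0.6627, -0.2089, 0.14]] [[446.6050995  271.64036242]
 [443.30449079 216.56968277]
 [440.31595026 166.70586309]] [[254.07475537 145.20187162]
 [226.8473802  177.31263623]
 [199.15113825 209.97636163]]
180 [49, 47, 49, 50, 70, 86, 105, 124, 128, 130, 123, 119, 120, 96, 76, 71, 70, 69, 73, 81]
200 [50, 48, 48, 47, 46, 62, 87, 102, 125, 129, 129, 125, 121, 118, 105, 86, 74, 74, 71, 75]
220 [46, 50, 48, 50, 47, 48, 53, 81, 94, 123, 131, 131, 131, 81, 50, 48, 55, 50, 50, 55]
240 [47, 46, 48, 47, 50, 47, 49, 48, 73, 90, 114, 130, 131, 129, 104, 94, 111, 110, 107, 109]
260 [45, 46, 46, 46, 46, 48, 47, 44, 47, 66, 86, 106, 125, 129, 132, 115, 90, 78, 75, 72]
```

Run:
```python
from h import *
K,r,t=C['top'];R=cv2.Rodrigues(r)[0]
print('campos top',(-R.T@t).round(3),'scene',(-cv2.Rodrigues(C['scene'][1])[0].T@C['scene'][2]).round(3))
def back(n,u,z):
    K,r,t=C[n];R=cv2.Rodrigues(r)[0];d=R.T@np.linalg.inv(K)@np.array([u[0],u[1],1]);c=-R.T@t;return c+d*(z-c[2])/d[2]
A=np.array([back('top',(c,v),.115) for v,c in((180,439.9),(200,441.2),(220,442.5),(240,443.8),(260,445.05))])
B=np.array([back('top',(c,v),.14) for v,c in((220,448.9),(240,449.9),(260,451.5))])
for P in(A,B):
    k=np.polyfit(P[:,0],P[:,1],1);print('line y=',k,'at .6:',np.polyval(k,.6))
g=cv2.cvtColor(pickle.load(open('top.pkl','rb'))['pixels'],cv2.COLOR_RGB2GRAY)
print('along rail',[int(g[v,int(round(444.5+.065*(v-220)+1))]) for v in range(155,285)])
s=cv2.cvtColor(pickle.load(open('scene.pkl','rb'))['pixels'],cv2.COLOR_RGB2GRAY)
print(s[200:222,188:212:1])
# rail end stop back-projection in scene
for u in((203,208),(254,147.4),(197,212)):print(u,back('scene',u,.14).round(4))
b=[(4,11),(380,11),(3,201),(383,201)]
for x,y in b:print('bin',back('top',(x/2.5+225,y/2.5+170),.036).round(3))
w=(g[170:255,225:385]>185).astype(np.uint8)
m=np.zeros_like(w);m[8:80,55:100]=w[8:80,55:100];ys,xs=np.nonzero(m);print('fork px',xs.min()+225,xs.max()+225,ys.min()+170,ys.max()+170)
```

```text
campos top [0.311 0.081 1.555] scene [1.064 0.424 1.165]
line y= [ 0.03773097 -0.23595809] at .6: -0.2133195036075168
line y= [ 0.03667739 -0.24607525] at .6: -0.2240688101772654
along rail [61, 57, 56, 60, 56, 53, 54, 49, 49, 50, 52, 62, 97, 123, 122, 124, 124, 122, 121, 131, 129, 130, 127, 126, 125, 124, 125, 124, 124, 124, 124, 123, 123, 120, 122, 129, 129, 128, 128, 127, 124, 127, 127, 125, 124, 125, 122, 124, 122, 122, 130, 132, 129, 128, 129, 126, 129, 129, 124, 123, 123, 123, 124, 124, 121, 131, 131, 130, 128, 129, 128, 126, 128, 126, 126, 124, 126, 124, 124, 124, 121, 131, 130, 127, 129, 130, 126, 126, 128, 126, 126, 125, 124, 124, 126, 124, 132, 132, 132, 130, 130, 130, 127, 129, 127, 125, 125, 125, 125, 126, 124, 125, 132, 132, 130, 131, 124, 97, 47, 46, 46, 46, 42, 43, 43, 45, 42, 42, 44, 43]
[[128 127 130 128 128 130 128 129 127 116 106  89  80  80  87  99 111 115
  114 111 103  99 100  98]
 [127 129 128 130 128 127 128 128 126 121 110  95  85  90  97 108 115 114
  111 106 100 103  99 100]
 [129 129 129 128 130 129 130 129 128 125 117 111 102 102 109 112 116 112
  106 102
[... 1473 characters left out ...]
  52  54  54  59  78 105 121 125
  118 108  86  65  55  51]
 [127 127 124 126 126 120 109  97  81  72  62  59  57  66  82 108 121 122
  112  92  72  55  53  53]
 [125 123 127 125 126 125 123 118 107  92  78  69  69  75  98 112 119 115
   96  76  57  53  48  51]
 [127 126 125 127 126 126 127 123 118 112 101  89  84  96 109 117 113 101
   81  63  52  53  48  53]
 [128 126 126 126 125 126 125 125 125 124 117 112 107 111 120 117 100  78
   66  54  51  50  50  52]]
(203, 208) [ 0.652 -0.204  0.14 ]
(254, 147.4) [ 0.4    -0.2129  0.14  ]
(197, 212) [ 0.671  -0.2096  0.14  ]
bin [0.667 0.362 0.036]
bin [ 0.667 -0.055  0.036]
bin [0.455 0.358 0.036]
bin [ 0.456 -0.056  0.036]
fork px 287 321 181 249
```

```bash
cat > plan.py <<'E'
import numpy as np
from scipy.spatial.transform import Rotation as Rn
from workcell import bot
def plan(wps,op,n_per=12,start=None):
    """wps: list of (x,y,z,yaw,rows); prints rows in tool axes"""
    o=bot.observe();p=np.array(o['position']);yaw=o['tool_rot'][2]
    if start is not None:p,yaw=np.array(start[:3]),start[3]
    out=[]
    for x,y,z,w,n in wps:
        d=(np.array([x,y,z])-p)/n;dw=(w-yaw)/n
        for i in range(n):
            R=Rn.from_euler('xyz',[np.pi,0,yaw]).as_matrix();s=np.round(R.T@d/.03,2);t=round(-dw/.08,2)
            out.append([*s.tolist(),t,op]);p=p+R@s*.03;yaw-=t*.08
    for i in range(0,len(out),n_per):print(str(out[i:i+n_per]).replace(' ',''))
    print('end',p.round(4),round(yaw,4))
E
python3 - <<'E'
from plan import *
q=np.array([.58974,.14519,-.0718]);g=-.024
x,y=q[0]+g*np.cos(q[2]),q[1]+g*np.sin(q[2]);print(x,y)
plan([(.19,-.56,.36,.72,5),(x,y,.36,3.07,30)],.65)
E
```

```text
0.5658018363080671 0.1469117197966637
[[0.13,-0.22,-0.86,np.float64(-1.06),0.65],[0.15,-0.21,-0.86,np.float64(-1.06),0.65],[0.16,-0.2,-0.86,np.float64(-1.06),0.65],[0.18,-0.19,-0.86,np.float64(-1.06),0.65],[0.2,-0.17,-0.86,np.float64(-1.06),0.65],[0.83,-0.32,-0.0,np.float64(-0.98),0.65],[0.85,-0.25,-0.0,np.float64(-0.98),0.65],[0.87,-0.18,-0.0,np.float64(-0.98),0.65],[0.88,-0.11,-0.0,np.float64(-0.98),0.65],[0.89,-0.04,-0.0,np.float64(-0.98),0.65],[0.89,0.03,-0.0,np.float64(-0.98),0.65],[0.88,0.09,-0.0,np.float64(-0.98),0.65]]
[[0.87,0.16,-0.0,np.float64(-0.98),0.65],[0.86,0.23,-0.0,np.float64(-0.98),0.65],[0.84,0.3,-0.0,np.float64(-0.98),0.65],[0.81,0.36,-0.0,np.float64(-0.98),0.65],[0.78,0.43,-0.0,np.float64(-0.98),0.65],[0.75,0.49,-0.0,np.float64(-0.98),0.65],[0.71,0.54,-0.0,np.float64(-0.98),0.65],[0.66,0.6,-0.0,np.float64(-0.98),0.65],[0.61,0.65,-0.0,np.float64(-0.98),0.65],[0.56,0.69,-0.0,np.float64(-0.98),0.65],[0.5,0.73,-0.0,np.float64(-0.98),0.65],[0.44,0.77,-0.0,np.float64(-0.98),0.65]]
[[0.38,0.8,-0.0,np.float64(-0.98),0.65],[0.32,0.83,-0.0,np.float64(-0.98),0.65],[0.25,0.85,-0.0,np.float64(-0.98),0.65],[0.19,0.87,-0.0,np.float64(-0.98),0.65],[0.12,0.88,-0.0,np.float64(-0.98),0.65],[0.05,0.89,-0.0,np.float64(-0.98),0.65],[-0.02,0.89,-0.0,np.float64(-0.98),0.65],[-0.09,0.88,-0.0,np.float64(-0.98),0.65],[-0.16,0.87,-0.0,np.float64(-0.98),0.65],[-0.23,0.86,-0.0,np.float64(-0.98),0.65],[-0.3,0.84,-0.0,np.float64(-0.98),0.65]]
end [0.5656 0.1464 0.3598] 3.0707
```

Emit:
{"name": "jog_arm", "arguments": {"motion": [[0.13, -0.22, -0.86, -1, 0.65], [0.15, -0.21, -0.86, -1, 0.65], [0.16, -0.2, -0.86, -1, 0.65], [0.18, -0.19, -0.86, -1, 0.65], [0.2, -0.17, -0.86, -1, 0.65], [0.83, -0.32, 0, -1, 0.65], [0.85, -0.25, 0, -1, 0.65], [0.87, -0.18, 0, -1, 0.65], [0.88, -0.11, 0, -1, 0.65], [0.89, -0.04, 0, -1, 0.65], [0.89, 0.03, 0, -1, 0.65], [0.88, 0.09, 0, -1, 0.65]]}}

```text
clock: 1.3
position: [0.2821, -0.3959, 0.3602]
tool_rot: [-3.141, -0.0, 1.26]
force: [0.6, -0.1, 0.3]
grip_width: 0.0555
finger_force: 0.0
```

Emit:
{"name": "jog_arm", "arguments": {"motion": [[0.87, 0.16, 0, -0.98, 0.65], [0.86, 0.23, 0, -0.98, 0.65], [0.84, 0.3, 0, -0.98, 0.65], [0.81, 0.36, 0, -0.98, 0.65], [0.78, 0.43, 0, -0.98, 0.65], [0.75, 0.49, 0, -0.98, 0.65], [0.71, 0.54, 0, -0.98, 0.65], [0.66, 0.6, 0, -0.98, 0.65], [0.61, 0.65, 0, -0.98, 0.65], [0.56, 0.69, 0, -0.98, 0.65], [0.5, 0.73, 0, -0.98, 0.65], [0.44, 0.77, 0, -0.98, 0.65]]}}

```text
clock: 2.5
position: [0.436, -0.1145, 0.3604]
tool_rot: [3.141, 0.0, 2.202]
force: [0.1, -0.4, 0.7]
grip_width: 0.0554
finger_force: 0.0
```

Emit:
{"name": "jog_arm", "arguments": {"motion": [[0.38, 0.8, 0, -0.98, 0.65], [0.32, 0.83, 0, -0.98, 0.65], [0.25, 0.85, 0, -0.98, 0.65], [0.19, 0.87, 0, -0.98, 0.65], [0.12, 0.88, 0, -0.98, 0.65], [0.05, 0.89, 0, -0.98, 0.65], [-0.02, 0.89, 0, -0.98, 0.65], [-0.09, 0.88, 0, -0.98, 0.65], [-0.16, 0.87, 0, -0.98, 0.65], [-0.23, 0.86, 0, -0.98, 0.65], [-0.3, 0.84, 0, -0.98, 0.65], [0, 0, 0, 0, 0.65]]}}

```text
clock: 3.7
position: [0.576, 0.1452, 0.3598]
tool_rot: [3.139, -0.001, 3.067]
force: [-0.3, 0.0, 0.1]
grip_width: 0.0554
finger_force: 0.0
```

```bash
sed -i 's/t=round(-dw/t=float(round(-dw/; s#/.08,2)#/.08,2))#' plan.py
python3 - <<'E'
from plan import *
import cv2
plan([(.5658,.1469,.12,3.07,9)],.65)
a=bot.grab_frame('scene')['pixels'][40:360,160:560]
cv2.imwrite('pics/s2.png',cv2.resize(a,None,fx=1.8,fy=1.8)[:,:,::-1])
E
```

```text
[[0.04,0.0,0.89,-0.0,0.65],[0.04,0.0,0.89,-0.0,0.65],[0.04,0.0,0.89,-0.0,0.65],[0.04,0.0,0.89,-0.0,0.65],[0.04,0.0,0.89,-0.0,0.65],[0.04,0.0,0.89,-0.0,0.65],[0.04,0.0,0.89,-0.0,0.65],[0.04,0.0,0.89,-0.0,0.65],[0.04,0.0,0.89,-0.0,0.65]]
end [0.5652 0.146  0.1195] 3.0673
```

View pics/s2.png

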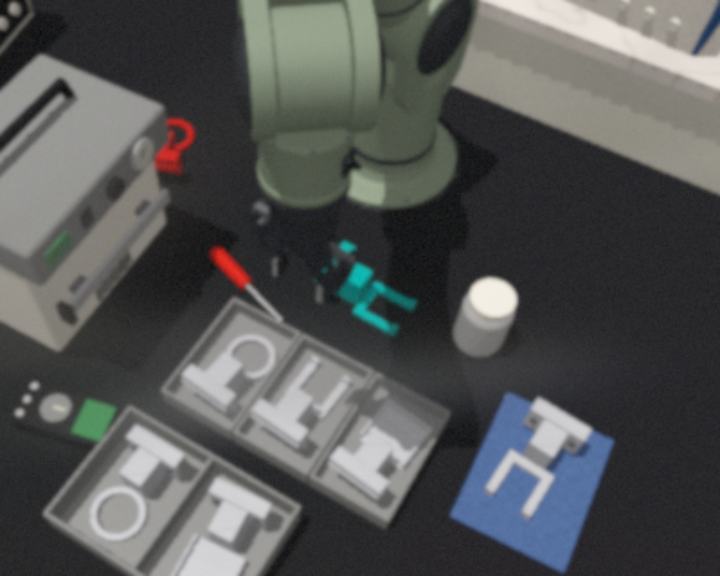

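The scene shows the gripper's black fingers at crop (278,262) and (320,290). The green flange's lower rim is near (303,200), and all the holders are untouched. I'll check the flange height against the pump head while descending.

Run:
```python
from h import *
for h in(0,.05,.1,.15,.2,.25):
    p=[(.576+dx,.1452+dy,.36+h) for dx,dy in((0,0),(0,.048),(0,-.048),(.048,0))]
    print(h,((proj('scene',p)-[160,40])*1.8).round(0).tolist())
```

```text
0 [[300.0, 284.0], [334.0, 302.0], [267.0, 268.0], [279.0, 312.0]]
0.05 [[301.0, 260.0], [336.0, 278.0], [266.0, 243.0], [279.0, 289.0]]
0.1 [[302.0, 233.0], [339.0, 251.0], [265.0, 215.0], [279.0, 262.0]]
0.15 [[303.0, 203.0], [342.0, 222.0], [265.0, 185.0], [279.0, 234.0]]
0.2 [[304.0, 170.0], [345.0, 190.0], [264.0, 152.0], [278.0, 202.0]]
0.25 [[305.0, 134.0], [349.0, 154.0], [262.0, 115.0], [278.0, 166.0]]
```

Emit:
{"name": "jog_arm", "arguments": {"motion": [[0.04, 0, 0.89, 0, 0.65], [0.04, 0, 0.89, 0, 0.65], [0.04, 0, 0.89, 0, 0.65], [0.04, 0, 0.89, 0, 0.65], [0.04, 0, 0.89, 0, 0.65], [0.04, 0, 0.89, 0, 0.65], [0.04, 0, 0.89, 0, 0.65], [0.04, 0, 0.89, 0, 0.65], [0.04, 0, 0.89, 0, 0.65]]}}

```text
clock: 4.65
position: [0.5649, 0.1413, 0.1193]
tool_rot: [3.142, 0.0, 3.058]
force: [0.2, 0.2, 0.0]
grip_width: 0.0557
finger_force: 0.0
```

Run:
```python
from plan import *
plan([(.5638,.1471,.10,3.07,1),(.5638,.1471,.025,3.07,4)],.65)
```

```text
[[0.05,0.19,0.64,-0.15,0.65],[0.0,0.0,0.63,-0.0,0.65],[0.0,0.0,0.63,-0.0,0.65],[0.0,0.0,0.63,-0.0,0.65],[0.0,0.0,0.63,-0.0,0.65]]
end [0.5639 0.1471 0.0245] 3.0698
```

Emit:
{"name": "jog_arm", "arguments": {"motion": [[0.05, 0.19, 0.64, -0.15, 0.65], [0, 0, 0.63, 0, 0.65], [0, 0, 0.63, 0, 0.65], [0, 0, 0.63, 0, 0.65], [0, 0, 0.63, 0, 0.65], [0, 0, 0, 0, 0.65]]}}

```text
clock: 5.25
position: [0.5631, 0.1469, 0.023]
tool_rot: [-3.141, -0.003, 3.07]
force: [-1.4, -0.1, -0.0]
grip_width: 0.0557
finger_force: 0.0
```

Emit:
{"name": "jog_arm", "arguments": {"motion": [[0, 0, 0, 0, 0.3], [0, 0, 0, 0, 0.3], [0, 0, 0, 0, 0.3], [0, 0, 0, 0, 0.3], [0, 0, 0, 0, 0.3]], "newtons": 60}}

```text
clock: 5.75
position: [0.5646, 0.1472, 0.0257]
tool_rot: [-3.141, 0.001, 3.07]
force: [-1.6, -1.7, 5.3]
grip_width: 0.039
finger_force: 61.5
```

Emit:
{"name": "jog_arm", "arguments": {"motion": [[0, 0, 0, 0, 0.2], [0, 0, -0.3, 0, 0.2], [0, 0, -0.6, 0, 0.2], [0, 0, -0.9, 0, 0.2], [0, 0, -0.9, 0, 0.2], [0, 0, -0.9, 0, 0.2], [0, 0, -0.9, 0, 0.2], [0, 0, -0.9, 0, 0.2], [0, 0, -0.9, 0, 0.2], [0, 0, 0, 0, 0.2]], "newtons": 100}}

```text
clock: 6.75
position: [0.5653, 0.1483, 0.2187]
tool_rot: [3.14, 0.005, 3.07]
force: [0.1, 0.5, -4.1]
grip_width: 0.0389
finger_force: 101.0
```

Run:
```python
from plan import *
o=bot.observe();print(o['qpos'].round(2),o['force'],o['grip_width'])
# pump frame
th=.037;ey=np.array([np.cos(th),np.sin(th)]);ex=np.array([ey[1],-ey[0]])  # pump y along +x ; pump x = -world y
end=np.array([.662,-.2164])
def grasp(yy,gx,dx=0): # pump-y of jaw relative to end(-), holder x of grasp
    return end+ey*yy+ex*(-.03575+gx+dx)
home=grasp(-.045,-.026);pre=grasp(-.065,-.026,-.10);print('home',home,'pre',pre)
plan([(pre[0],pre[1],.18,3.07-1.4618,20)],.2)
```

```text
[ 0.21  0.59 -0.84  1.7   0.49  1.07  0.72] [ 0.13913698  0.47866786 -4.09653754] 0.03889030953613032
home [ 0.61474657 -0.15635688] pre [ 0.5910611  -0.05716516]
[[-0.07,-0.34,0.06,0.91,0.2],[-0.09,-0.33,0.06,0.91,0.2],[-0.12,-0.33,0.06,0.91,0.2],[-0.14,-0.32,0.06,0.91,0.2],[-0.16,-0.3,0.06,0.91,0.2],[-0.18,-0.29,0.06,0.91,0.2],[-0.2,-0.28,0.06,0.91,0.2],[-0.22,-0.26,0.06,0.91,0.2],[-0.24,-0.25,0.06,0.91,0.2],[-0.26,-0.23,0.06,0.91,0.2],[-0.28,-0.21,0.06,0.91,0.2],[-0.29,-0.19,0.06,0.91,0.2]]
[[-0.3,-0.17,0.06,0.91,0.2],[-0.31,-0.14,0.06,0.91,0.2],[-0.32,-0.12,0.06,0.91,0.2],[-0.33,-0.1,0.06,0.91,0.2],[-0.34,-0.07,0.06,0.91,0.2],[-0.34,-0.05,0.06,0.91,0.2],[-0.34,-0.02,0.06,0.91,0.2],[-0.35,0.0,0.06,0.91,0.2]]
end [ 0.5905 -0.0572  0.1827] 1.6142
```

Emit:
{"name": "jog_arm", "arguments": {"motion": [[-0.07, -0.34, 0.06, 0.91, 0.2], [-0.09, -0.33, 0.06, 0.91, 0.2], [-0.12, -0.33, 0.06, 0.91, 0.2], [-0.14, -0.32, 0.06, 0.91, 0.2], [-0.16, -0.3, 0.06, 0.91, 0.2], [-0.18, -0.29, 0.06, 0.91, 0.2], [-0.2, -0.28, 0.06, 0.91, 0.2], [-0.22, -0.26, 0.06, 0.91, 0.2], [-0.24, -0.25, 0.06, 0.91, 0.2], [-0.26, -0.23, 0.06, 0.91, 0.2], [-0.28, -0.21, 0.06, 0.91, 0.2], [-0.29, -0.19, 0.06, 0.91, 0.2]]}}

```text
clock: 7.95
position: [0.579, 0.0236, 0.1925]
tool_rot: [-3.141, -0.001, 2.194]
force: [-0.2, 0.2, -4.5]
grip_width: 0.0383
finger_force: 100.8
```

Emit:
{"name": "jog_arm", "arguments": {"motion": [[-0.3, -0.17, 0.06, 0.91, 0.2], [-0.31, -0.14, 0.06, 0.91, 0.2], [-0.32, -0.12, 0.06, 0.91, 0.2], [-0.33, -0.1, 0.06, 0.91, 0.2], [-0.34, -0.07, 0.06, 0.91, 0.2], [-0.34, -0.05, 0.06, 0.91, 0.2], [-0.34, -0.02, 0.06, 0.91, 0.2], [-0.35, 0, 0.06, 0.91, 0.2], [0, 0, 0, 0.08, 0.2], [0, 0, 0, 0, 0.2], [0, 0, 0, 0, 0.2]]}}

```text
clock: 9.05
position: [0.5893, -0.0572, 0.1783]
tool_rot: [3.142, -0.001, 1.61]
force: [-0.1, 0.1, -3.7]
grip_width: 0.0384
finger_force: 100.8
```

Run:
```python
from workcell import bot
import cv2,numpy as np,pickle
o=bot.observe();print(o['clock'],o['qpos'].round(2),o['position'],o['tool_rot'])
im=[]
for n,(x,y) in(('scene',(150,80)),('top',(340,100))):
    f=bot.grab_frame(n);pickle.dump(f,open(n+'1.pkl','wb'));im.append(cv2.resize(f['pixels'][y:y+200,x:x+133],None,fx=3,fy=3,interpolation=cv2.INTER_CUBIC))
cv2.imwrite('pics/m3.png',np.hstack(im)[:,:,::-1])
```

```text
9.05 [ 0.31  0.56 -0.45  1.72  0.29  0.92 -0.22] [ 0.58925738 -0.0571922   0.17831661] [ 3.14158409e+00 -5.05120046e-04  1.61019082e+00]
```

View pics/m3.png

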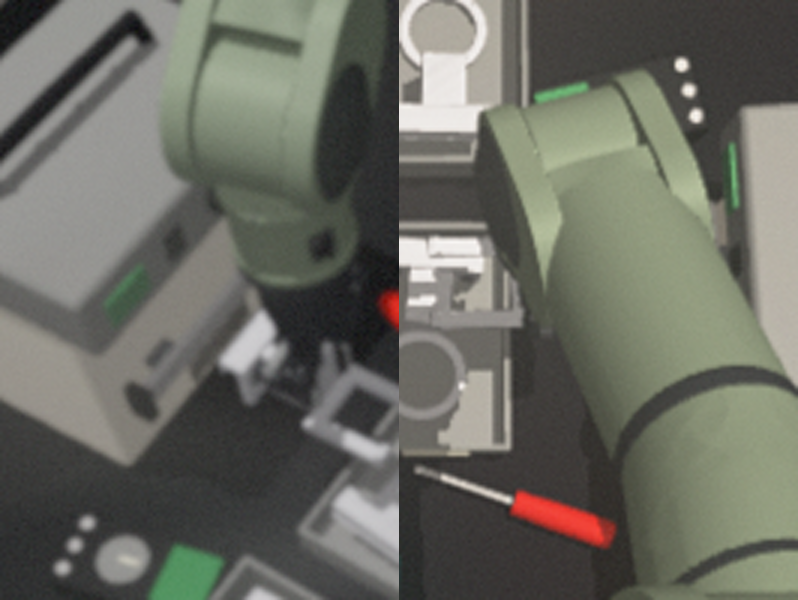

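The fork is held level, with its hook at scene crop (250,340) facing the rail, and the rail runs from (150,385) to (250,290). I'll overlay the predicted holder and rail wireframes to check alignment.

```bash
cat > ov.py <<'E'
from h import *
th=.037;ey=np.array([np.cos(th),np.sin(th),0]);ex=np.array([ey[1],-ey[0],0]);end=np.array([.662,-.2164,.14])
def rail(x,y,z):return end+ex*x+ey*y+np.array([0,0,z])   # relative to rail_end
railpts=[rail(x,y,z) for x in(-.005,.005) for y in(-.27,0) for z in(0,-.025)]
def boxl(x0,x1,y0,y1,z0,z1):
    v=[(x,y,z) for x in(x0,x1) for y in(y0,y1) for z in(z0,z1)]
    return [(v[i],v[j]) for i in range(8) for j in range(i+1,8) if sum(a!=b for a,b in zip(v[i],v[j]))==1]
HL=boxl(.022,.0465,-.045,.045,.056,.062)+boxl(.022,.03,-.045,.045,.01,.06)+boxl(-.028,.022,-.02,.02,0,.06)
RL=[(rail(*a),rail(*b)) for a,b in boxl(-.005,.005,-.27,0,-.025,0)+boxl(-.014,.010,0,.014,-.03,.012)]
def overlay(frame,q,z,roi,s,name):
    x,y,w,h=roi;im=cv2.resize(frame['pixels'][y:y+h,x:x+w,::-1],None,fx=s,fy=s,interpolation=cv2.INTER_CUBIC)
    f=lambda p:tuple(int(v) for v in ((proj('scene',[p])[0]+.5-[x,y])*s))
    for a,b in HL:
        A=place(q,[a,b],z);cv2.line(im,f(A[0]),f(A[1]),(0,0,255),1)
    for a,b in RL:cv2.line(im,f(a),f(b),(0,255,0),1)
    cv2.imwrite(name,im)
E
python3 - <<'E'
from ov import *
p=np.array([.58926,-.05719,.17832]);yaw=1.6102-np.pi;g=-.026
q=[p[0]-g*np.cos(yaw),p[1]-g*np.sin(yaw),yaw];print(q)
overlay(pickle.load(open('scene1.pkl','rb')),q,p[2]-.0207,(180,150,130,95),6,'pics/ov1.png')
E
```

```text
[np.float64(0.5902842304101813), np.float64(-0.08316981816847184), -1.531392653589793]
```

View pics/ov1.png

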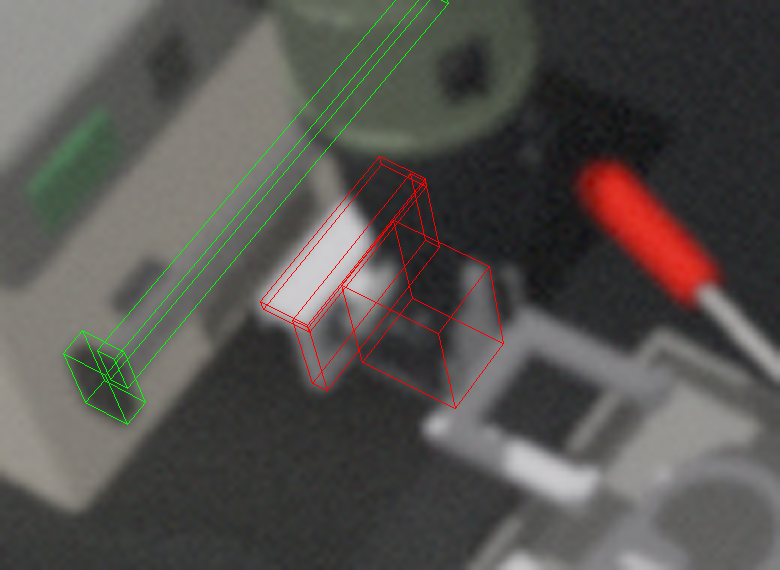

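Run:
```python
from plan import *
from ov import end,ex,ey
t=lambda yy,dx:(end+ey*yy+ex*(-.03575-.026+dx))[:2]
a=t(-.060,-.10);b=t(-.060,0)
plan([(*a,.14,1.6078,3),(*b,.138,1.6078,7)],.2)
```

```text
[[0.0,0.07,0.43,0.01,0.2],[0.0,0.07,0.43,0.01,0.2],[0.0,0.07,0.43,0.01,0.2],[-0.48,0.0,0.01,-0.0,0.2],[-0.48,0.0,0.01,-0.0,0.2],[-0.48,0.0,0.01,-0.0,0.2],[-0.48,0.0,0.01,-0.0,0.2],[-0.48,0.0,0.01,-0.0,0.2],[-0.48,0.0,0.01,-0.0,0.2],[-0.48,0.0,0.01,-0.0,0.2]]
end [ 0.5993 -0.1579  0.1375] 1.607
```

Emit:
{"name": "jog_arm", "arguments": {"motion": [[0, 0.07, 0.43, 0.01, 0.2], [0, 0.07, 0.43, 0.01, 0.2], [0, 0.07, 0.43, 0.01, 0.2], [-0.48, 0, 0.01, 0, 0.2], [-0.48, 0, 0.01, 0, 0.2], [-0.48, 0, 0.01, 0, 0.2], [-0.48, 0, 0.01, 0, 0.2], [-0.48, 0, 0.01, 0, 0.2], [-0.3, 0, 0, 0, 0.2], [0, 0, 0, 0, 0.2]]}}

```text
clock: 10.15
position: [0.5983, -0.1407, 0.138]
tool_rot: [3.142, 0.001, 1.603]
force: [0.0, 0.5, -3.2]
grip_width: 0.0388
finger_force: 101.0
```

Emit:
{"name": "jog_arm", "arguments": {"motion": [[-0.2, 0, 0, -0.05, 0.2], [-0.2, 0, 0, 0, 0.2], [-0.15, 0, 0, 0, 0.2], [0, 0, 0, 0, 0.2]]}}

```text
clock: 10.55
position: [0.5991, -0.1555, 0.138]
tool_rot: [3.141, -0.0, 1.609]
force: [-0.4, 0.6, -3.5]
grip_width: 0.0388
finger_force: 100.9
```

Run:
```python
from ov import *
from workcell import bot
f=bot.grab_frame('scene');pickle.dump(f,open('scene2.pkl','wb'));o=bot.observe()
p=np.array(o['position']);yaw=o['tool_rot'][2]-np.pi;g=-.026;print(p,yaw)
q=[p[0]-g*np.cos(yaw),p[1]-g*np.sin(yaw),yaw]
j=place(q,[(.03575,0,.056)],p[2]-.0207)[0]-end;print('jaw rel end: x %.4f y %.4f z %.4f'%(j@ex,j@ey,j[2]))
overlay(f,q,p[2]-.0207,(180,150,100,75),8,'pics/ov2.png')
```

```text
[ 0.59910379 -0.15531224  0.13799642] -1.5324789003814674
jaw rel end: x -0.0016 y -0.0605 z 0.0333
```

View pics/ov2.png

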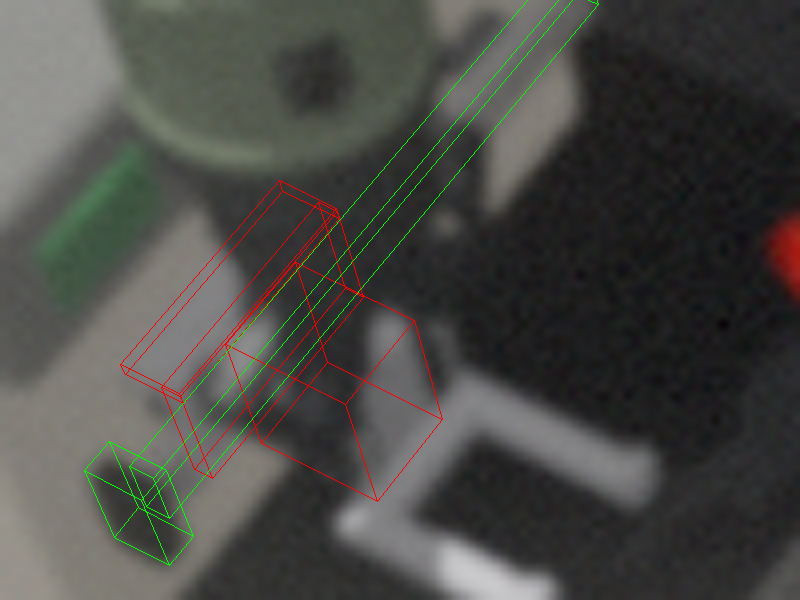

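The holder and rail match their wireframes to about 1 px. The hook bridge is above the rail at crop (230,290), and the stop is at (140,500). Now I'll lower it.

Emit:
{"name": "jog_arm", "arguments": {"motion": [[-0.05, 0, 0.2, 0, 0.2], [0, 0, 0.25, 0, 0.2], [0, 0, 0.15, 0, 0.2], [0, 0, 0.1, 0, 0.2], [0, 0, 0, 0, 0.2]]}}

```text
clock: 11.1
position: [0.5991, -0.1559, 0.1163]
tool_rot: [-3.141, -0.001, 1.61]
force: [0.8, 4.8, -6.3]
grip_width: 0.0384
finger_force: 100.8
```

Emit:
{"name": "jog_arm", "arguments": {"motion": [[0, 0, 0.06, 0, 0.2], [0, 0, 0.06, 0, 0.2], [0, 0, 0, 0, 0.2]]}}

```text
clock: 11.4
position: [0.5992, -0.1559, 0.113]
tool_rot: [3.142, -0.001, 1.61]
force: [1.8, 5.6, -3.2]
grip_width: 0.0385
finger_force: 101.4
```

Emit:
{"name": "jog_arm", "arguments": {"motion": [[0.04, 0, 0, 0, 0.2], [0, 0, 0.06, 0, 0.2], [0, 0, 0.06, 0, 0.2], [0, 0, 0, 0, 0.2]]}}

```text
clock: 11.8
position: [0.5989, -0.1557, 0.1094]
tool_rot: [-3.141, 0.0, 1.609]
force: [-0.0, -0.1, -3.6]
grip_width: 0.0384
finger_force: 101.2
```

Emit:
{"name": "jog_arm", "arguments": {"motion": [[0, 0, 0.06, 0, 0.2], [0, 0, 0.06, 0, 0.2], [0, 0, 0, 0, 0.2]]}}

```text
clock: 12.1
position: [0.5989, -0.1557, 0.1059]
tool_rot: [-3.141, -0.0, 1.609]
force: [-0.3, -0.2, -3.9]
grip_width: 0.0386
finger_force: 101.2
```

Emit:
{"name": "jog_arm", "arguments": {"motion": [[0, 0.2, 0, 0, 0.2], [0, 0.2, 0, 0, 0.2], [0, 0, 0, 0, 0.2]]}}

```text
clock: 12.4
position: [0.6121, -0.1549, 0.1062]
tool_rot: [3.141, -0.0, 1.609]
force: [-0.2, 1.0, -3.3]
grip_width: 0.0388
finger_force: 101.2
```

Emit:
{"name": "jog_arm", "arguments": {"motion": [[0, 0.06, 0, 0, 0.2], [0, 0.06, 0, 0, 0.2], [0, 0, 0, 0, 0.2]]}}

```text
clock: 12.7
position: [0.6149, -0.1549, 0.1062]
tool_rot: [3.141, -0.0, 1.609]
force: [0.8, -0.6, -3.8]
grip_width: 0.0385
finger_force: 101.2
```

Not at the stop yet, so I'll keep going in small steps.

Emit:
{"name": "jog_arm", "arguments": {"motion": [[0, 0.05, 0, 0, 0.2], [0, 0.05, 0, 0, 0.2], [0, 0, 0, 0, 0.2]]}}

```text
clock: 13.0
position: [0.6166, -0.1549, 0.106]
tool_rot: [-3.139, -0.0, 1.609]
force: [-7.9, 0.8, -0.2]
grip_width: 0.0386
finger_force: 101.9
```

Emit:
{"name": "jog_arm", "arguments": {"motion": [[0, 0, 0.04, 0, 0.2], [0, 0, 0.03, 0, 0.2], [0, 0, 0, 0, 0.2]]}}

```text
clock: 13.3
position: [0.6167, -0.1549, 0.1044]
tool_rot: [-3.139, 0.0, 1.609]
force: [-11.0, 1.7, 7.5]
grip_width: 0.0391
finger_force: 102.8
```

Emit:
{"name": "jog_arm", "arguments": {"motion": [[0, 0, 0, 0, 0.45], [0, 0, 0, 0, 0.5], [0, 0, 0, 0, 0.6], [0, 0, 0, 0, 0.65], [0, 0, 0, 0, 0.65], [0, 0, 0, 0, 0.65]], "newtons": 20}}

```text
clock: 13.9
position: [0.6178, -0.1549, 0.1041]
tool_rot: [3.141, 0.0, 1.609]
force: [0.2, -0.2, 0.7]
grip_width: 0.0552
finger_force: 0.0
```

Run:
```python
from ov import *
from workcell import bot
f=bot.grab_frame('scene');pickle.dump(f,open('scene3.pkl','wb'));o=bot.observe()
q=np.array([*(end+ey*-.045+ex*-.03575)[:2],-np.pi/2+th]);print(o['position'],o['force'],o['grip_width'])
overlay(f,q,.084,(180,150,100,75),8,'pics/ov3.png')
```

```text
[ 0.61772995 -0.15484606  0.10411084] [ 0.98451647  1.13738868 -0.30562972] 0.05556736728759554
```

View pics/ov3.png

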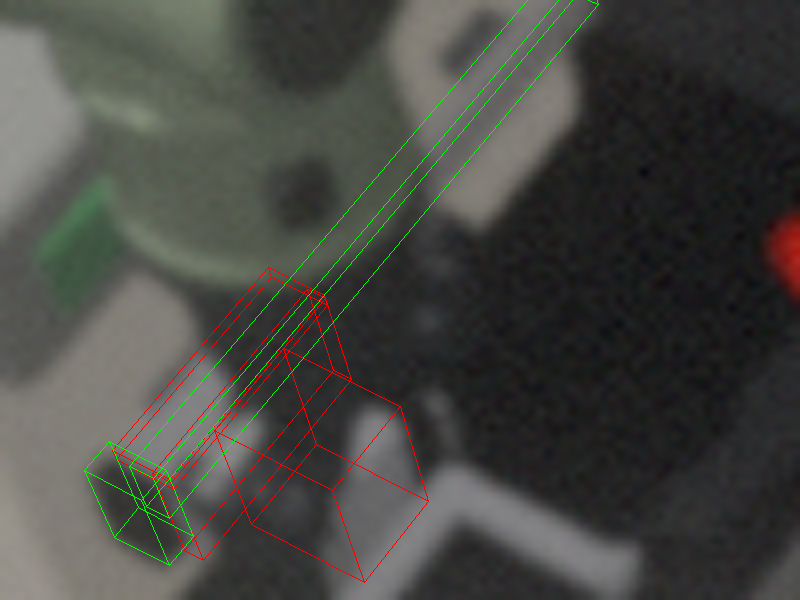

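Emit:
{"name": "jog_arm", "arguments": {"motion": [[0, 0, -0.2, 0, 0.65], [0.1, 0, -0.3, 0, 0.65], [0.2, 0, -0.5, 0, 0.65], [0.4, 0, -0.6, 0, 0.65], [0.8, 0, -0.6, 0, 0.65], [0.9, 0, -0.6, 0, 0.65], [0.9, 0, -0.6, 0, 0.65], [0.9, 0, -0.5, 0, 0.65], [0.9, 0, 0, 0, 0.65], [0.9, 0, 0, 0, 0.65], [0.9, 0, 0, 0, 0.65], [0, 0, 0, 0, 0.65]]}}

```text
clock: 15.15
position: [0.6092, 0.0575, 0.223]
tool_rot: [3.14, -0.002, 1.615]
force: [-0.5, 0.2, -0.0]
grip_width: 0.0553
finger_force: 0.0
```

Run:
```python
from ov import *
from workcell import bot
f=bot.grab_frame('scene');o=bot.observe();print(o['position'],o['force'],o['clock'])
q=np.array([*(end+ey*-.045+ex*-.03575)[:2],-np.pi/2+th])
a=f['pixels'][150:225,180:280,::-1]
cv2.imwrite('pics/f_raw.png',cv2.resize(a,None,fx=8,fy=8,interpolation=cv2.INTER_CUBIC))
t=bot.grab_frame('top')['pixels'];cv2.imwrite('pics/top_end.png',t[:,:,::-1])
```

```text
[0.60945321 0.05499383 0.22272405] [-0.09242864 -0.35653046 -0.30136099] 15.2
```

View pics/f_raw.png

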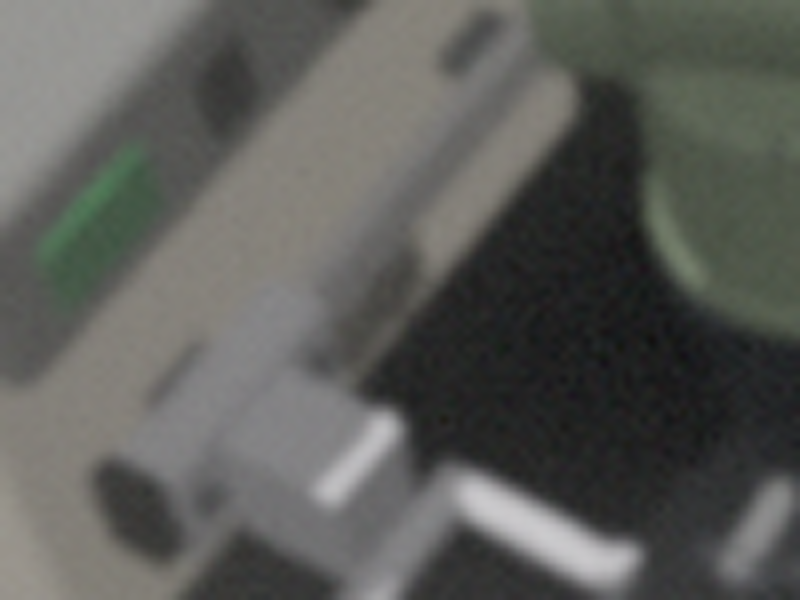

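The fork hangs level on the rail with its hook end at crop (135,450), directly against the black stop at (140,505). No gap shows, the gripper is clear, and the arm felt the stop at 11 N before release. I'm handing it in.

```bash
python3 -c "
from workcell import bot
print(bot.job_done())"
```

```text
the job is handed in; nothing more can be done
None
```

The new fork holder matching the sample is hooked over the pump's rail and let go against the end stop; I handed the job in just after 15.2 s on the robot clock, and no verdict was returned.

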